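# Put the round reference pieces into their seats

### The job

Clear up the hardness-testing set: put each of the four round pieces upright into the round seat made for its diameter, the smallest piece in the smallest seat and so on up to the largest in the largest, each lying flat on the floor of its seat. The two rectangular steel coupons among them are samples: leave them where they lie.

Things in the scene. Friction and masses are not known exactly. Their poses are not given: they have to be found in the camera images.
- disc_large: bright round steel test block, a flat disc 60 mm in diameter and 15 mm high, 0.2 to 0.42 kg; the largest round piece. Goes in seat_60. Origin: centre of the underside; z up. Stands loose on the worktop (z = 0).
- disc_small: bright round steel test block, a flat disc 50 mm in diameter and 12 mm high, 0.12 to 0.26 kg; the second largest round piece. Goes in seat_50. Origin: centre of the underside; z up. Stands loose on the worktop (z = 0).
- standard: dull steel cylinder with dark burn spots on its top, 40 mm in diameter and 22 mm high, 0.12 to 0.26 kg; the third largest round piece. Goes in seat_40. Origin: centre of the underside; z up. Stands loose on the worktop (z = 0).
- spot_anvil: small black anvil, upright, like a little bottle: a round body 27 mm in diameter that tapers above to a narrower neck, 36 mm high in all, 0.08 to 0.17 kg; the smallest round piece. Goes in seat_27. Origin: centre of the underside; z up. Stands loose on the worktop (z = 0).
- seat_60: largest seat: fixed shallow round aluminium dish with a grey plastic floor, made for the round piece of 60 mm diameter: 82 mm outside, 76 mm inside (8 mm play all round), rim 6 mm high and 3 mm thick, inner floor 2 mm above the worktop. Origin: centre of its underside, on the worktop.
- seat_50: second largest seat: fixed shallow round aluminium dish with a grey plastic floor, made for the round piece of 50 mm diameter: 72 mm outside, 66 mm inside (8 mm play all round), rim 6 mm high and 3 mm thick, inner floor 2 mm above the worktop. Origin: centre of its underside, on the worktop.
- seat_40: third largest seat: fixed shallow round aluminium dish with a grey plastic floor, made for the round piece of 40 mm diameter: 62 mm outside, 56 mm inside (8 mm play all round), rim 6 mm high and 3 mm thick, inner floor 2 mm above the worktop. Origin: centre of its underside, on the worktop.
- seat_27: smallest seat: fixed shallow round aluminium dish with a grey plastic floor, made for the round piece of 27 mm diameter: 49 mm outside, 43 mm inside (8 mm play all round), rim 6 mm high and 3 mm thick, inner floor 2 mm above the worktop. Origin: centre of its underside, on the worktop.
- coupon_plain: rectangular flat steel coupon with burn spots, 36 x 40 x 6 mm; stays where it is. Origin: centre of the underside; z up. Stands loose on the worktop (z = 0).
- coupon_slot: rectangular flat steel coupon with a slot in one end, 32 x 42 x 9 mm; stays where it is. Origin: centre of the underside; z up. Stands loose on the worktop (z = 0).
Not all that is in view belongs to the job. What is shaped like the seat_27 but orange is not meant.

How it is judged (in metres and radians):
At the end, for the whole second after the job is handed in: Each of the four round pieces lies flat (tilt under 0.1 rad) on the floor of its own seat (underside less than 5 mm above the seat's underside, centre within 11 mm of the seat's, which the rim ensures), released and at rest; neither coupon is more than 20 mm from where it lay at the start (horizontal distance between disc_large and seat_60 below 0.011 m and z of disc_large in the frame of seat_60 below 0.005 m and angle between each of disc_large, disc_small, standard, spot_anvil's own z axis and vertical below 0.1 rad and linear speed of each of disc_large, disc_small, standard, spot_anvil below 0.02 m/s and contact force between each of disc_large, disc_small, standard, spot_anvil and the fingers below 0.05 N and horizontal distance between disc_small and seat_50 below 0.011 m and z of disc_small in the frame of seat_50 below 0.005 m and horizontal distance between standard and seat_40 below 0.011 m and z of standard in the frame of seat_40 below 0.005 m and horizontal distance between spot_anvil and seat_27 below 0.011 m and z of spot_anvil in the frame of seat_27 below 0.005 m and distance of each of coupon_plain, coupon_slot from where it was at the start of the episode below 0.02 m); the robot touches nothing.
It fails at once if a rectangular coupon is shifted more than 20 mm (distance of any of coupon_plain, coupon_slot from where it was at the start of the episode above 0.02 m).
It also fails if it takes over 90 s, if anything falls off the work surface, if the arm or the gripper's body presses on something with over 40 N, if the wrist force passes 120 N, or if a joint passes its speed limit or range.

### The arm

A 7-joint arm with a two-finger parallel gripper is mounted at the origin on a cart in front of the work surface, level with it; the furniture and walls round the work are solid. World frame = base frame: x ahead of the robot, y to its left, z up, the work surface at z = 0. Lengths are in mm, angles in rad, forces in N, time in s.
With the tool pointing down it reaches from about 400 to 925 mm from the base axis. Payload 5.6 kg.
Tool frame: the origin (TCP) lies between the finger pads; the fingertips stand 8 mm ahead of it and the grasp point (between the pads) lies 11 mm behind it; z points along the fingers, y is the direction in which the jaws open and shut (so a half turn about z gives the same grasp; the last joint's range is limited). The gripper opens to 85 mm and grips with 20 to 120 N. Pads are 22 mm wide; open, the fingers measure 114 mm over their backs; the gripper's body (76 mm by 85 mm) begins 54 mm behind the grasp point. The pads swing forward as they close: fully open they stand 13 mm farther back than shut.
Start: joints at [-1.321, 0.468, -0.012, 1.603, 0.006, 1.071, -0.056], TCP at [187.652, 622.33, 239.29] pointing down, gripper open.
Joint ranges: [-2.53, 2.53], [-0.31, 2.02], [-1.57, 1.55], [0.28, 2.44], [-1.29, 4.43], [0.15, 1.84], [-2.92, 2.92]. Speed limits (rad/s): [2.57, 2.57, 3.14, 3.14, 3.14, 3.14, 3.14].

### API

Orientations are given as a unit quaternion [x, y, z, w].
In Python, from rig import ctrl gives the robot as it stands.
- The arm moves only by the shell command python3 -m handwheel 'ROWS' [OPENING] [FORCE]. ROWS is JSON, a list of rows, each a list of 4 numbers: the shift along the tool's x, y, z in cm, then the turn about the tool's z in rad. In form: [[dx, dy, dz, roll], ...]. A call has 1 to 12 rows; each row shifts and turns the commanded pose from where the row before left it, along the tool's axes as they then stand; what a row does not reach is not made up. A row lasts 1/10 s, in which the tool goes at most 50 mm and 8.59 degrees, less where a joint would pass 70% of its speed; a pose out of reach is approached as far as the arm can. A call is refused whole if a number of a shift passes 5 or a number of a turn 0.15, either way. A call with a gripper value outside its range is refused whole. OPENING is the closure in counts, from 0 (fully open) to 255 (shut), set as the call begins (- or left out, the last holds). The fingers move at their own pace and stop on an object; FORCE is the grip in N (left out, the last holds). Time passes only in rows, so rows that do not move let the fingers close. It gives the time, the measured TCP pose, the force and the opening at its end, in the units of the state.
- ctrl.get_state(): the state, without advancing time (a new reading comes with each control period).
- ctrl.get_image(name): name is "scene" or "top" or "wrist"; returns (picture, depth): 480x640x3 uint8, blue, green, red; 480x640 float32, mm along the optical axis (not along the pixel's ray), 0 where there is no reading.
- ctrl.camera_info(name): a dict with "fov_y" (degrees; the focal length in pixels is half the picture's height over the tangent of half this angle, whatever the lens; pixels are square), "cx", "cy" (the principal point, pixels), "D" ([k1, k2, p1, p2, k3] as OpenCV has them; the pictures are not rectified), "pose" (4x4, takes a point from camera to world coordinates); the wrist camera has in their place "hand_eye" (4x4, takes a point from camera to tool coordinates, whose origin is the TCP and whose axes are the flange's). Camera axes: x right, y up, looking along -z (the intrinsics and any distortion apply to the point x, -y, -z); pixel columns grow to the right and rows downward; lengths in mm; the calibration is good to about 2 mm. A picture is of the moment at which its call begins: read the wrist's pose just before it. camera_info takes no time and is no camera call.
- ctrl.hand_in(): hands the job in, once; it reports no verdict.
Trained networks look in the newest picture that a camera, given by its name, has taken for a name from the list of things; names that differ only in an ending like _2 or _b are one class to them, and where a whole thing is asked for, a point or a joint stands for the part that bears it (a point fixed in the world has none). Each returns a list of dicts, best first, with "score" (0 to 1); they miss things now and then, are a little off and sometimes report something else, mostly with a low value. They report only what shows in the picture. A call takes as long as a camera call. They do not tell look-alikes from the thing itself.
- ctrl.cut_out(target, camera): "region" (480x640 bool, what is visible of it) and "box" ([centre column, centre row, width, height] in pixels, round what is visible of it).
The state is a dict: "time_s": time; "qpos": joint angles; "joint_velocities": joint speeds; "joint_efforts": joint torques, N m; "eef_pos": TCP position; "orientation": TCP orientation; "contact_force": force on the tool from outside, world axes, zero at the start; "moment": the same for the moment, N m; "grip_width": opening from 0.0 (shut) to 1.0 (fully open).
Only numpy, scipy, OpenCV 4.12 (cv2) and the standard library are available. Lean on these libraries where they do the work, as an engineer would, in place of code of your own. Each camera call takes 0.05 s, during which the arm holds its last target. There are 200 camera calls.

## Working session

There is one attempt and no reset: what is moved stays moved. The work goes in short steps, Python scripts to look and compute and a shell command to move; the robot and the scene stay as the last step left them, time stands still between calls to the robot, and variables do not carry over. Pictures are saved under pics/ and viewed, about 12 in all and at most 16, crops included, and the job is handed in when it is done.

```bash
ls; mkdir -p pics; python3 - <<'E'
from rig import ctrl
import cv2,numpy as np
s=ctrl.get_state(); print({k:np.round(s[k],3) for k in ('time_s','eef_pos','orientation','grip_width','contact_force')})
for n in ('scene','top','wrist'):
    i,d=ctrl.get_image(n); cv2.imwrite(f'pics/{n}0.png',i); np.savez(f'{n}0.npz',i=i,d=d)
    c=ctrl.camera_info(n); print(n,{k:np.round(v,3).tolist() for k,v in c.items()})
E
```

```text
pics
{'time_s': np.float64(0.0), 'eef_pos': array([187.514, 621.804, 238.32 ]), 'orientation': array([ 0.146,  0.989, -0.001, -0.   ]), 'grip_width': np.float64(0.995), 'contact_force': array([-0.12 , -0.392, -0.42 ])}
scene {'fov_y': 49.264, 'cx': 314.924, 'cy': 240.645, 'D': [0.004, 0.0, 0.0, 0.0, 0.0], 'pose': [[-0.688, 0.315, -0.654, -53.604], [-0.726, -0.294, 0.622, 622.288], [0.003, 0.903, 0.43, 428.468], [0.0, 0.0, 0.0, 1.0]]}
top {'fov_y': 48.413, 'cx': 323.381, 'cy': 241.328, 'D': [-0.111, 0.0, 0.0, 0.0, 0.0], 'pose': [[-0.027, 0.98, -0.196, 374.628], [-0.999, -0.033, -0.024, 68.057], [-0.03, 0.195, 0.98, 895.558], [0.0, 0.0, 0.0, 1.0]]}
wrist {'fov_y': 62.411, 'cx': 316.362, 'cy': 241.644, 'D': [0.008, 0.0, 0.0, 0.0, 0.0], 'hand_eye': [[0.001, 0.959, 0.285, 72.167], [1.0, -0.001, 0.0, 0.387], [0.0, 0.285, -0.959, -133.973], [0.0, 0.0, 0.0, 1.0]]}
```

View pics/top0.png

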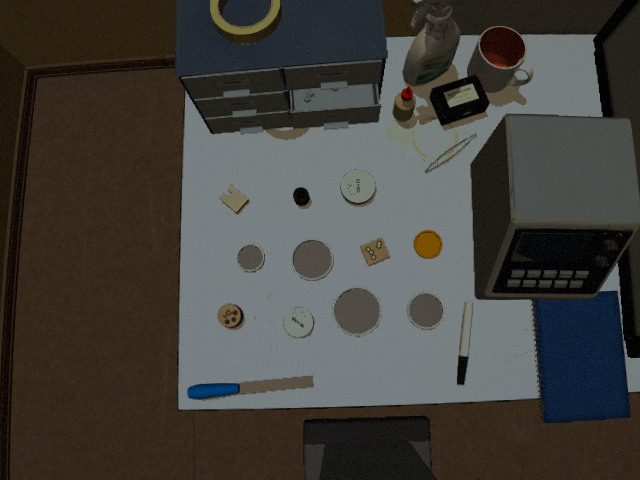

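View pics/scene0.png

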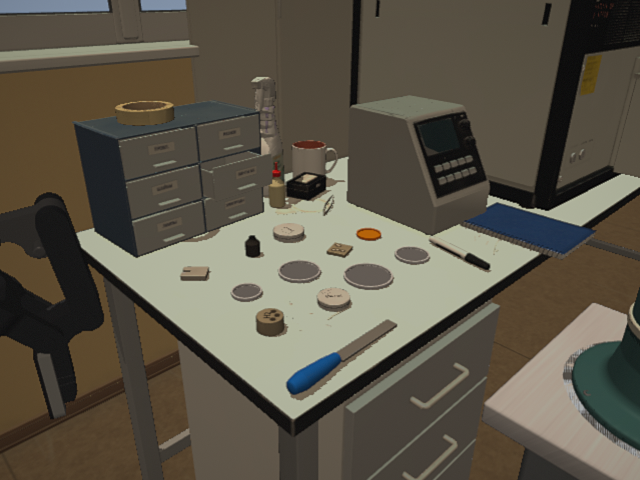

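```bash
cat > h.py <<'E'
from rig import ctrl
import cv2,numpy as np
from scipy.spatial.transform import Rotation as R
def cam(n,s=None):
    c=ctrl.camera_info(n); f=240/np.tan(np.radians(c['fov_y'])/2)
    K=np.array([[f,0,c['cx']],[0,f,c['cy']],[0,0,1.]])
    if n=='wrist':
        T=np.eye(4);T[:3,:3]=R.from_quat(s['orientation']).as_matrix();T[:3,3]=s['eef_pos'];P=T@np.array(c['hand_eye'])
    else: P=np.array(c['pose'])
    return K,np.array(c['D']),P
def cast(C,uv,z):
    "pixels -> world points on plane z"
    K,D,P=C; p=cv2.undistortPoints(np.float64(uv).reshape(-1,1,2),K,D).reshape(-1,2)
    r=np.c_[p[:,0],-p[:,1],-np.ones(len(p))]@P[:3,:3].T; o=P[:3,3]
    return o+r*((z-o[2])/r[:,2])[:,None]
def proj(C,X):
    K,D,P=C; q=(np.atleast_2d(X)-P[:3,3])@P[:3,:3]; q=q*[1,-1,-1]
    return cv2.projectPoints(q,np.zeros(3),np.zeros(3),K,D)[0].reshape(-1,2)
H=dict(disc_large=15,disc_small=12,standard=22,spot_anvil=36,seat_60=6,seat_50=6,seat_40=6,seat_27=6,coupon_plain=6,coupon_slot=9)
def deproj(C,d,m):
    v,u=np.where(m&(d>0)); K,D,P=C
    p=cv2.undistortPoints(np.float64(np.c_[u,v]).reshape(-1,1,2),K,D).reshape(-1,2); z=d[v,u]
    return (np.c_[p[:,0],-p[:,1],-np.ones(len(p))]*z[:,None])@P[:3,:3].T+P[:3,3]
E
python3 - <<'E'
from h import *
for n in ('top','scene'):
  C=cam(n); d=np.load(n+'0.npz')['d']
  for t in H:
    for r in ctrl.cut_out(t,n)[:3]:
        m=r['region']; X=deproj(C,d,m)
        print(n,t,round(r['score'],2),np.round(r['box']).astype(int),'xy@h',cast(C,[r['box'][:2]],H[t]).round(0)[0][:2], 'med',np.median(X,0).round(0),'ext',(np.percentile(X,98,0)-np.percentile(X,2,0)).round(0), 'z95',np.percentile(X[:,2],95).round(0))
E
```

```text
top disc_small 0.89 [299 322  31  31] xy@h [417. 134.] med [417. 135.  13.] ext [43. 46.  7.] z95 15.0
top standard 0.6 [230 315  27  26] xy@h [431. 247.] med [431. 246.  23.] ext [33. 35. 18.] z95 25.0
top spot_anvil 0.56 [302 196  15  20] xy@h [625. 123.] med [626. 125.  29.] ext [24. 23. 27.] z95 38.0
top seat_60 0.96 [249 258  30  24] xy@h [527. 217.] med [529. 216.   4.] ext [44. 42.  8.] z95 7.0
top seat_60 0.92 [426 312  37  33] xy@h [427. -78.] med [430. -77.   4.] ext [54. 55.  9.] z95 8.0
top seat_60 0.77 [356 313  50  53] xy@h [430.  39.] med [433.  38.   3.] ext [71. 73.  8.] z95 7.0
top seat_50 0.96 [249 258  30  24] xy@h [527. 217.] med [529. 216.   4.] ext [44. 42.  8.] z95 7.0
top seat_50 0.92 [426 312  37  33] xy@h [427. -78.] med [430. -77.   4.] ext [54. 55.  9.] z95 8.0
top seat_50 0.77 [356 313  50  53] xy@h [430.  39.] med [433.  38.   3.] ext [71. 73.  8.] z95 7.0
top seat_40 0.96 [249 258  30  24] xy@h [527. 217.] med [529. 216.   4.] ext [44. 42.  8.] z95 7.0
top seat_40 0.92 [426 312  37  33] xy@h [427. -78.] med [430. -77.   4.] ext [54. 55.  9.] z95 8.0
to
[... 2059 characters left out ...]
67 234  28  14] xy@h [541. -81.] med [543. -87.   4.] ext [46. 49.  7.] z95 8.0
scene seat_27 0.98 [367 278  50  27] xy@h [429.  46.] med [435.  38.   4.] ext [76. 76.  6.] z95 7.0
scene seat_27 0.88 [244 291  36  20] xy@h [531. 218.] med [530. 215.   4.] ext [46. 45.  6.] z95 8.0
scene seat_27 0.76 [367 234  28  14] xy@h [541. -81.] med [543. -87.   4.] ext [46. 49.  7.] z95 8.0
scene coupon_plain 0.56 [268 321  29  32] xy@h [442. 243.] med [423. 253.  22.] ext [34. 34. 21.] z95 24.0
scene coupon_plain 0.5 [337 250  24   8] xy@h [534.  10.] med [532.   7.   7.] ext [38. 41.  6.] z95 8.0
scene coupon_slot 0.67 [195 275  29  12] xy@h [623. 249.] med [630. 247.  10.] ext [41. 44. 11.] z95 11.0
```

Top picture: seats at about (251,258), (313,260), (357,311) and (426,310). Pieces: standard (230,315), disc_small (299,322), anvil (302,196), disc_large (358,187). Coupons are at (234,199) and (375,251). What could be mistaken for the targets:
- Orange look-alike dish (428,244)
- Glue bottle (404,103), which could pass for the anvil
- Tape ring and mug

I'll refine the estimates and check them in one close overlay crop.

```bash
python3 - <<'E'
from h import *
from scipy.optimize import least_squares
D=np.load('top0.npz'); img,d=D['i'],D['d']; C=cam('top')
g=cv2.cvtColor(img,cv2.COLOR_BGR2GRAY)
def fit(uv,z):
    X=cast(C,uv,z)[:,:2]; f=lambda p:np.hypot(*(X-p[:2]).T)-p[2]
    return least_squares(f,[*X.mean(0),25],loss='soft_l1').x
out={}
print('table gray',np.median(g[270:290,270:290]))
for n,px in dict(seat_27=(251,258),seat_50=(313,260),seat_60=(357,311),seat_40=(426,310)).items():
    m=((g<int(g[px[1],px[0]])+25)).astype(np.uint8); lab=cv2.connectedComponents(m)[1]
    c=max(cv2.findContours((lab==lab[px[1],px[0]]).astype(np.uint8),0,1)[0],key=len).reshape(-1,2)
    p=fit(c,2); out[n]=p; print(n,p.round(1),'floor gray',g[px[1],px[0]])
ax=deproj(C,d,np.ones_like(g,bool)&(d>0)); 
for n,px in dict(disc_large=(358,187),disc_small=(299,322),standard=(230,315),spot_anvil=(302,196)).items():
    x0=cast(C,[px],H[n])[0]; w=ax[(np.hypot(*(ax[:,:2]-x0[:2]).T)<45)]
    t=w[w[:,2]>(H[n]*.65 if n!='spot_anvil' else 10)]; r=(np.percentile(t,98,0)-np.percentile(t,2,0))
    out[n]=np.r_[t[:,:2].min(0)/2+t[:,:2].max(0)/2,0]; print(n,'bbox mid',out[n][:2].round(1),'mean',t.mean(0).round(1),r.round(0))
tb=ax[(abs(ax[:,0]-480)<20)&(abs(ax[:,1]-160)<40)]; print('table z',np.median(tb[:,2]),tb[:,2].std())
# obstacles
for nm,s in dict(cab=(ax[:,1]>0)&(ax[:,1]<300)&(ax[:,2]>45)&(ax[:,0]<900)&(ax[:,0]>500),instr=(ax[:,1]<-60)&(ax[:,2]>45)&(ax[:,0]<800)&(ax[:,0]>380)).items():
    w=ax[s]; print(nm,np.percentile(w,.3,0).round(0),np.percentile(w,99.7,0).round(0))
big=cv2.resize(img,None,fx=3,fy=3,interpolation=cv2.INTER_CUBIC)
diam=dict(seat_27=43,seat_50=66,seat_60=76,seat_40=56,disc_large=60,disc_small=50,standard=40,spot_anvil=27)
th=np.linspace(0,2*np.pi,60)
for n,p in out.items():
    r=diam[n]/2; z=2 if 'seat' in n else H[n]
    if n=='spot_anvil': z=15
    uv=proj(C,np.c_[p[0]+r*np.cos(th),p[1]+r*np.sin(th),th*0+z]); cv2.polylines(big,[np.int32((uv+.5)*3*8-4)],True,(0,0,255),1,cv2.LINE_AA,3)
cv2.imwrite('pics/top_ov.png',big[500:1020,620:1380])
E
```

```text
table gray 126.0
seat_27 [527.9 215.   22.8] floor gray 77
seat_50 [521.4 109.6  34.4] floor gray 76
seat_60 [434.   38.   37.5] floor gray 77
seat_40 [430.9 -77.2  27.3] floor gray 72
disc_large bbox mid [645.3  27.6] mean [644.8  28.1  15.8] [55. 54.  7.]
disc_small bbox mid [417.9 135.4] mean [417.4 135.1  12.7] [44. 46.  6.]
standard bbox mid [430.8 247.8] mean [430.7 247.4  22.7] [33. 34.  9.]
spot_anvil bbox mid [630.2 126. ] mean [627.6 125.4  28.3] [25. 25. 26.]
table z 0.9398397591568255 1.780839253743292
cab [726.   1.  49.] [880. 292. 242.]
instr [ 393. -419.   46.] [796. -69. 224.]
```

View pics/top_ov.png

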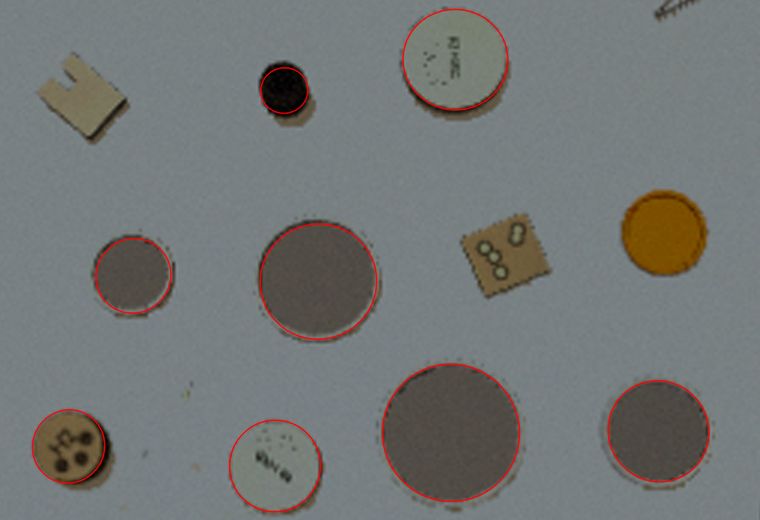

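The overlay circles sit on the four seats and the four pieces, and each has the right size. Next I add a helper that gives the remaining shift in tool axes, and start with the standard.

```bash
cat >> h.py <<'E'
def go(*t,yaw=None):
    s=ctrl.get_state(); M=R.from_quat(s['orientation']).as_matrix(); d=np.array(t,float)-s['eef_pos']
    c=M.T@d/10; n=int(np.ceil(np.linalg.norm(c)/4.0)) or 1
    print('t',round(s['time_s'],1),'pos',s['eef_pos'].round(1),'tooldelta cm',c.round(2),'rows',n,'each',(c/n).round(2),'jawdir',np.degrees(np.arctan2(M[1,1],M[0,1])).round(1),'tilt',np.degrees(np.arccos(-M[2,2])).round(2),'w',round(s['grip_width'],3),'F',s['contact_force'].round(1))
E
python3 - <<'E'
from h import *
go(431,247,120)
ax=deproj(cam('top'),np.load('top0.npz')['d'],np.ones((480,640),bool))
w=ax[(np.hypot(ax[:,0]-431,ax[:,1]+77)<130)&(ax[:,2]>12)]; print(len(w), w[::max(1,len(w)//12)].round(0).tolist())
E
```

```text
t 1.1 pos [187.6 622.3 239.3] tooldelta cm [-34.13 -28.91  11.93] rows 12 each [-2.84 -2.41  0.99] jawdir 73.2 tilt 0.0 w 0.996 F [ 0.1  0.8 -0.2]
3727 [[530.0, -161.0, 213.0], [511.0, -171.0, 192.0], [503.0, -167.0, 175.0], [517.0, -161.0, 45.0], [493.0, -160.0, 127.0], [482.0, -179.0, 141.0], [489.0, -160.0, 22.0], [468.0, -161.0, 107.0], [466.0, -158.0, 34.0], [455.0, -157.0, 33.0], [439.0, -143.0, 14.0], [375.0, -141.0, 15.0], [312.0, -122.0, 16.0]]
```

```bash
python3 -m handwheel '[[-2.84,-2.41,1],[-2.84,-2.41,1]]' 2>&1 | head -5; python3 -m handwheel '[[-2.84,-2.41,1,0],[-2.84,-2.41,1,0],[-2.84,-2.41,1,0],[-2.84,-2.41,1,0],[-2.84,-2.41,1,0],[-2.84,-2.41,1,0],[-2.84,-2.41,1,0],[-2.84,-2.41,1,0],[-2.84,-2.41,1,0],[-2.84,-2.41,1,0],[-2.84,-2.41,1,0],[-2.84,-2.41,1,0]]' 0 40; cat > look.py <<'E'
import sys
from h import *
from scipy.optimize import least_squares
def look(save,target,z,show=()):
    """wrist look: cut_out of target, circle fit of its contour at height z; overlays"""
    s=ctrl.get_state(); img,d=ctrl.get_image('wrist'); C=cam('wrist',s); np.savez('wrist.npz',i=img,d=d)
    big=img.copy()
    for r in ctrl.cut_out(target,'wrist')[:4]:
        c=max(cv2.findContours(r['region'].astype(np.uint8),0,1)[0],key=len).reshape(-1,2)
        X=cast(C,c,z)[:,:2]; p=least_squares(lambda p:np.hypot(*(X-p[:2]).T)-p[2],[*X.mean(0),25],loss='soft_l1',f_scale=1.).x
        Q=deproj(C,d,r['region']); print(target,round(r['score'],2),'circle',p.round(1),'depth med',np.median(Q,0).round(1),'z95',np.percentile(Q[:,2],95).round(1))
        th=np.linspace(0,6.28,60); uv=proj(C,np.c_[p[0]+p[2]*np.cos(th),p[1]+p[2]*np.sin(th),th*0+z]); cv2.polylines(big,[np.int32(uv)],True,(0,0,255),1)
    cv2.imwrite(f'pics/{save}.png',big)
look(sys.argv[1],sys.argv[2],float(sys.argv[3])); go(*map(float,sys.argv[4:7]))
E
python3 look.py w1 standard 22 431 247 20
```

```text
schema error: expected 4 numbers
time_s: 2.35
eef_pos: [431.3, 245.9, 119.2]
orientation: [0.146, 0.989, 0.0, 0.0]
contact_force: [1.6, 0.6, -0.5]
grip_width: 1.0
standard 0.7 circle [428.9 247.7  20.3] depth med [428.7 247.7  21.1] z95 22.2
t 2.5 pos [432.8 241.6 118.4] tooldelta cm [0.34 0.49 9.84] rows 3 each [0.11 0.16 3.28] jawdir 72.7 tilt 0.18 w 0.999 F [-1.3  0.1  0.5]
```

View pics/w1.png

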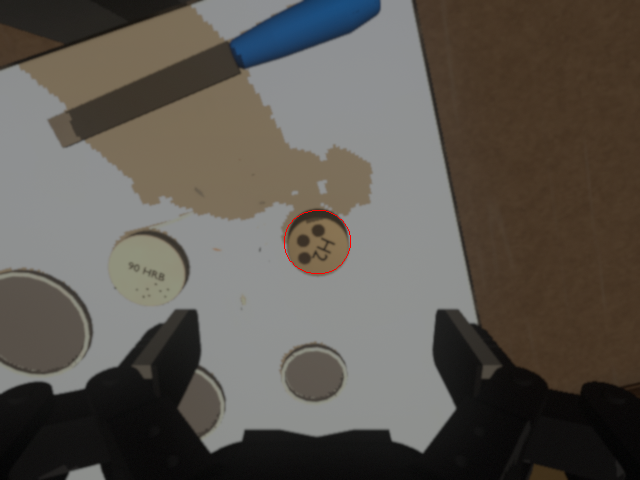

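The wrist view shows the standard ("H2", three burn spots) at (317,242). The fitted circle has a radius of 20.3 mm and agrees with the top camera within 2 mm. I go straight down and grip.

```bash
python3 -m handwheel '[[0,0,3,0],[0,0,3,0],[0,0,2.5,0],[0,0,1.5,0],[0,0,0.7,0],[0,0,0,0],[0,0,0,0],[0,0,0,0]]' ; python3 -m handwheel '[[0,0,0,0],[0,0,0,0],[0,0,0,0],[0,0,0,0],[0,0,0,0],[0,0,0,0],[0,0,0,0],[0,0,0,0]]' 255 40
```

```text
time_s: 3.25
eef_pos: [431.1, 247.6, 13.3]
orientation: [0.146, 0.989, 0.001, 0.001]
contact_force: [-0.4, 0.9, 0.5]
grip_width: 1.0
time_s: 4.05
eef_pos: [430.6, 247.1, 12.8]
orientation: [0.146, 0.989, 0.0, 0.0]
contact_force: [-1.3, -0.3, 6.5]
grip_width: 0.451
```

```bash
python3 -m handwheel '[[0,0,-2,0],[0,0,-4,0],[-1.05,-3.44,-2,0],[-1.05,-3.44,0,0],[-1.05,-3.44,0,0],[-1.05,-3.44,0,0],[-1.05,-3.44,0,0],[-1.05,-3.44,0,0],[-1.05,-3.44,0,0],[-1.05,-3.44,0,0],[-1.05,-3.44,0,0],[0,0,0,0]]'; python3 -m handwheel '[[0,0,0,0],[0,0,0,0],[0,0,0,0]]';  python3 look.py w2 seat_40 2 431 -77 20
```

```text
time_s: 5.25
eef_pos: [431.1, -81.7, 92.4]
orientation: [0.15, 0.989, -0.001, 0.0]
contact_force: [-0.5, 0.5, -1.2]
grip_width: 0.449
time_s: 5.55
eef_pos: [431.5, -75.4, 92.2]
orientation: [0.145, 0.989, 0.0, -0.0]
contact_force: [-0.4, -0.0, -1.9]
grip_width: 0.45
seat_40 0.86 circle [522.   95.5  26.6] depth med [520.7  92.7   1.6] z95 5.3
seat_40 0.8 circle [428.7 -76.7  29.2] depth med [424.9 -74.6   1.7] z95 5.6
seat_40 0.79 circle [434.7  37.6  41.3] depth med [432.7  38.3   1.7] z95 5.4
seat_40 0.69 circle [541.9 -87.9  23.3] depth med [541.8 -87.4   1.5] z95 5.3
t 5.7 pos [431.6 -75.6  92.2] tooldelta cm [ 0.01 -0.15  7.22] rows 2 each [ 0.01 -0.08  3.61] jawdir 73.3 tilt 0.02 w 0.452 F [-0.1 -0.1 -1.5]
```

View pics/w2.png

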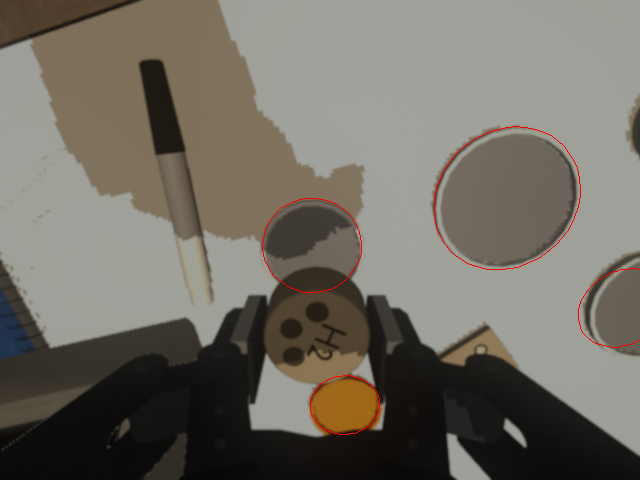

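```bash
python3 - <<'E'
from h import *
s=ctrl.get_state(); C=cam('wrist',s)
X=cast(C,[(317,325),(264,325),(370,325),(317,267),(317,384)],101.4); print(X.round(1), 'mid',((X[3]+X[4])/2).round(1),'tcp',s['eef_pos'])
E
```

```text
[[427.3 -73.7 101.4]
 [422.  -91.5 101.4]
 [432.6 -55.9 101.4]
 [406.6 -67.5 101.4]
 [450.4 -80.6 101.4]] mid [428.5 -74.1 101.4] tcp [431.57141864 -75.59981999  92.23916431]
```

```bash
python3 -m handwheel '[[-0.24,-0.2,2,0],[0,0,2.5,0],[0,0,2,0],[0,0,0.8,0],[0,0,0.3,0],[0,0,0,0],[0,0,0,0],[0,0,0,0]]' ; python3 -m handwheel '[[0,0,0,0],[0,0,0,0],[0,0,0,0],[0,0,0,0],[0,0,0,0],[0,0,0,0]]' 95; python3 -m handwheel '[[0,0,-1,0],[0,0,-2,0],[0,0,-3.5,0],[0,0,-3.5,0],[0,0,0,0],[0,0,0,0],[0,0,0,0]]'; python3 look.py w3 standard 24 418 135 110
```

```text
time_s: 6.45
eef_pos: [433.9, -79.3, 17.1]
orientation: [0.146, 0.989, 0.0, 0.001]
contact_force: [-0.0, -0.6, -1.4]
grip_width: 0.451
time_s: 7.05
eef_pos: [433.3, -79.3, 16.3]
orientation: [0.146, 0.989, 0.0, 0.0]
contact_force: [-0.2, -0.2, 0.5]
grip_width: 0.631
time_s: 7.75
eef_pos: [432.6, -79.1, 115.8]
orientation: [0.146, 0.989, 0.0, -0.001]
contact_force: [0.1, -0.5, -0.2]
grip_width: 0.626
standard 0.85 circle [432.3 -78.3  20.5] depth med [432.2 -78.3  23.1] z95 24.2
t 7.8 pos [432.4 -79.2 115.3] tooldelta cm [ 7.56 20.09  0.54] rows 6 each [1.26 3.35 0.09] jawdir 73.2 tilt 0.13 w 0.628 F [-0.2 -0.5 -0.7]
```

View pics/w3.png

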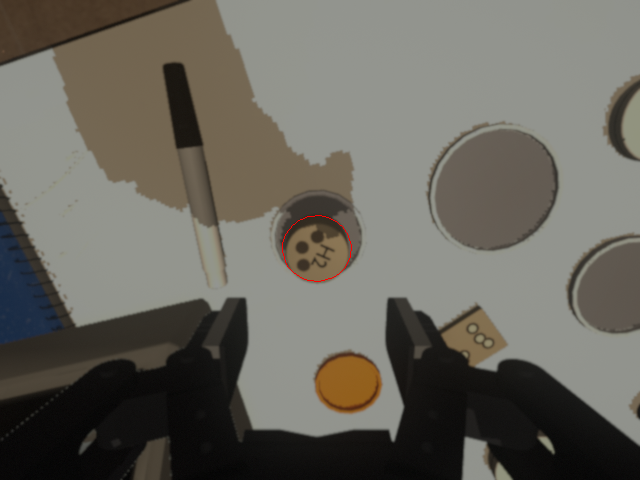

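```bash
python3 - <<'E'
from h import *
s=ctrl.get_state(); C=cam('wrist',s); d=np.load('wrist.npz')['d']
m=np.zeros((480,640),bool); m[290:380,205:250]=1
X=deproj(C,d,m); M=R.from_quat(s['orientation']).as_matrix(); q=(X-s['eef_pos'])@M
q=q[X[:,2]>50]; print(np.percentile(q,[1,5,50,95,99],axis=0).round(1))
E
python3 -m handwheel '[[1.26,3.35,0.1,0],[1.26,3.35,0.1,0],[1.26,3.35,0.1,0],[1.26,3.35,0.1,0],[1.26,3.35,0.1,0],[1.26,3.35,0.1,0],[0,0,0,0],[0,0,0,0],[0,0,0,0]]' 51;  python3 look.py w4 disc_small 12 418 135 8
```

```text
[[-10.1 -37.9 -49.2]
 [ -6.9 -35.7 -44.6]
 [  8.2 -27.  -20.4]
 [ 11.7 -26.2  -0.2]
 [ 12.2 -25.2   3.7]]
time_s: 8.75
eef_pos: [418.6, 133.8, 109.7]
orientation: [0.147, 0.989, -0.001, -0.001]
contact_force: [-0.5, -1.0, 0.0]
grip_width: 0.795
disc_small 0.68 circle [417.1 134.9  25. ] depth med [416.6 135.1  11.3] z95 12.4
disc_small 0.66 circle [436.2 -74.1  22.8] depth med [434.1 -67.   21.7] z95 24.1
t 8.8 pos [418.9 133.6 110. ] tooldelta cm [ 0.12  0.12 10.2 ] rows 3 each [0.04 0.04 3.4 ] jawdir 73.1 tilt 0.06 w 0.799 F [-0.9 -0.7 -0. ]
```

```bash
python3 -m handwheel '[[0.2,0.1,3,0],[0,0,3,0],[0,0,2.5,0],[0,0,1.2,0],[0,0,0.45,0],[0,0,0,0],[0,0,0,0]]' ; python3 -m handwheel '[[0,0,0,0],[0,0,0,0],[0,0,0,0],[0,0,0,0],[0,0,0,0],[0,0,0,0]]' 255 60;  python3 -m handwheel '[[0,0,-1,0],[0,0,-2,0],[0,0,-3,0],[0,0,-2,0],[0,0,0,0],[0,0,0,0]]'; python3 -c "
from h import *
go(521.4,109.6,90)"
```

```text
time_s: 9.55
eef_pos: [418.0, 136.6, 9.6]
orientation: [0.146, 0.989, 0.0, 0.001]
contact_force: [0.0, -0.6, 0.1]
grip_width: 0.801
time_s: 10.15
eef_pos: [417.9, 136.7, 10.3]
orientation: [0.146, 0.989, 0.001, 0.001]
contact_force: [-2.0, -1.9, 12.1]
grip_width: 0.552
time_s: 10.75
eef_pos: [417.3, 136.7, 89.3]
orientation: [0.146, 0.989, 0.0, 0.001]
contact_force: [0.7, 0.9, -1.8]
grip_width: 0.547
t 10.8 pos [417.3 136.7  89.3] tooldelta cm [-10.75   0.41  -0.06] rows 3 each [-3.58  0.14 -0.02] jawdir 73.2 tilt 0.08 w 0.547 F [ 0.7  0.9 -1.8]
```

```bash
python3 -m handwheel '[[-3.6,0.14,0,0],[-3.6,0.14,0,0],[-3.55,0.13,0,0],[0,0,0,0],[0,0,0,0],[0,0,0,0],[0,0,0,0]]';  python3 look.py w5 disc_small 91 521.4 109.6 12
```

```text
time_s: 11.45
eef_pos: [519.9, 109.9, 88.2]
orientation: [0.145, 0.989, -0.0, -0.001]
contact_force: [-0.4, -0.2, -1.2]
grip_width: 0.548
disc_small 0.78 circle [518.3 110.8  24.9] depth med [518.  110.8  89. ] z95 89.9
disc_small 0.33 circle [560.5 197.5  13.4] depth med [630.4 240.3   8. ] z95 9.1
t 11.6 pos [520.6 109.9  88.7] tooldelta cm [-0.09 -0.    7.67] rows 2 each [-0.05 -0.    3.83] jawdir 73.3 tilt 0.04 w 0.553 F [-0.3 -0.3 -2. ]
```

View pics/w5.png

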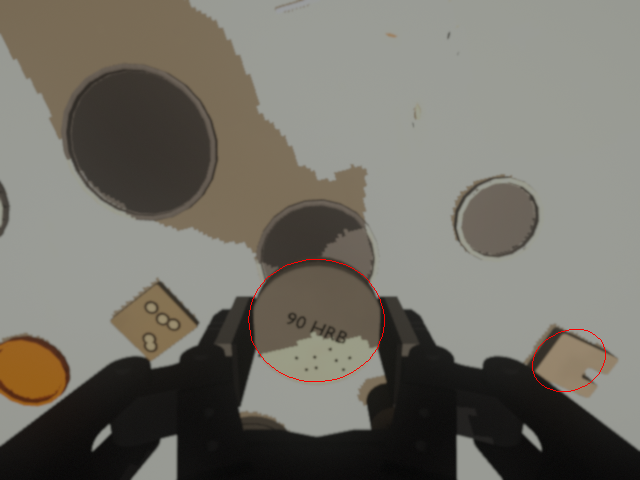

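```bash
python3 -m handwheel '[[-0.18,-0.05,2,0],[0,0,2.5,0],[0,0,2,0],[0,0,0.8,0],[0,0,0.2,0],[0,0,0,0],[0,0,0,0],[0,0,0,0]]' ; python3 -m handwheel '[[0,0,0,0],[0,0,0,0],[0,0,0,0],[0,0,0,0],[0,0,0,0],[0,0,0,0]]' 60; python3 -m handwheel '[[0,0,-1,0],[0,0,-2,0],[0,0,-3.5,0],[0,0,-3.5,0],[0,0,0,0],[0,0,0,0],[0,0,0,0]]'; python3 look.py w6 disc_small 14 645 28 130
```

```text
time_s: 12.35
eef_pos: [523.7, 108.7, 14.7]
orientation: [0.146, 0.989, 0.0, 0.001]
contact_force: [-1.1, 0.1, -1.5]
grip_width: 0.554
time_s: 12.95
eef_pos: [523.0, 108.4, 13.8]
orientation: [0.146, 0.989, 0.0, 0.0]
contact_force: [0.4, 0.6, 0.1]
grip_width: 0.763
time_s: 13.65
eef_pos: [522.3, 108.3, 113.3]
orientation: [0.146, 0.989, -0.0, -0.001]
contact_force: [0.6, 0.6, -0.3]
grip_width: 0.767
disc_small 0.67 circle [523.3 109.   25.2] depth med [522.9 109.2  13.2] z95 14.3
disc_small 0.37 circle [631.6 124.9  18.6] depth med [623.9 125.1  24.4] z95 35.1
t 13.8 pos [522.1 108.2 112.7] tooldelta cm [-14.08  -4.14  -1.75] rows 4 each [-3.52 -1.03 -0.44] jawdir 73.2 tilt 0.13 w 0.763 F [ 0.2 -0.3  0.7]
```

View pics/w6.png

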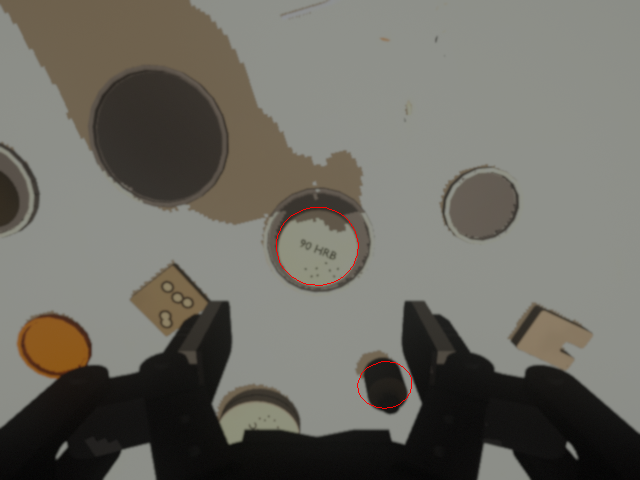

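```bash
python3 -m handwheel '[[-3.52,-1.03,0,0],[-3.52,-1.03,0,0],[-3.52,-1.03,0,0],[-3.52,-1.03,0,0],[0,0,0,0],[0,0,0,0],[0,0,0,0],[0,0,0,0]]' 0;  python3 look.py w7 disc_large 15 645 28 10
```

```text
time_s: 14.55
eef_pos: [644.8, 29.7, 113.4]
orientation: [0.145, 0.989, 0.0, -0.001]
contact_force: [0.1, -0.1, -0.2]
grip_width: 1.001
disc_large 0.94 circle [645.1  27.6  29.7] depth med [644.3  27.9  14.2] z95 15.3
t 14.7 pos [645.3  29.4 113.8] tooldelta cm [-0.02 -0.14 10.38] rows 3 each [-0.01 -0.05  3.46] jawdir 73.3 tilt 0.03 w 0.999 F [-0.3  0.7  0.2]
```

```bash
python3 -m handwheel '[[0,-0.14,3,0],[0,0,3,0],[0,0,2.5,0],[0,0,1.4,0],[0,0,0.65,0],[0,0,0,0],[0,0,0,0]]' ; python3 -m handwheel '[[0,0,0,0],[0,0,0,0],[0,0,0,0],[0,0,0,0],[0,0,0,0],[0,0,0,0]]' 255 60;  python3 -m handwheel '[[0,0,-1,0],[0,0,-2,0],[0,0,-3,0],[0,0,-2,0],[0,0,0,0],[0,0,0,0]]'; python3 -c "
from h import *
go(434,38,90)"
```

```text
time_s: 15.35
eef_pos: [646.4, 27.1, 9.4]
orientation: [0.146, 0.989, 0.0, 0.001]
contact_force: [0.3, 0.5, 0.5]
grip_width: 1.0
time_s: 15.95
eef_pos: [646.5, 27.0, 10.1]
orientation: [0.146, 0.989, 0.0, 0.001]
contact_force: [-1.2, 0.5, 5.5]
grip_width: 0.671
time_s: 16.55
eef_pos: [645.2, 27.1, 88.4]
orientation: [0.146, 0.989, 0.0, 0.0]
contact_force: [-0.8, 0.2, -2.5]
grip_width: 0.67
t 16.6 pos [645.2  27.1  88.4] tooldelta cm [20.54 -5.05 -0.17] rows 6 each [ 3.42 -0.84 -0.03] jawdir 73.2 tilt 0.01 w 0.67 F [-0.8  0.2 -2.5]
```

```bash
python3 -m handwheel '[[3.42,-0.84,0,0],[3.42,-0.84,0,0],[3.42,-0.84,0,0],[3.42,-0.84,0,0],[3.42,-0.84,0,0],[3.42,-0.84,0,0],[0,0,0,0],[0,0,0,0],[0,0,0,0],[0,0,0,0]]';  python3 look.py w8 disc_large 94 434 38 12
```

```text
time_s: 17.55
eef_pos: [435.4, 37.9, 88.0]
orientation: [0.146, 0.989, -0.0, 0.0]
contact_force: [-0.4, -0.5, -1.6]
grip_width: 0.664
t 17.6 pos [435.1  37.9  88.1] tooldelta cm [ 0.11 -0.02  7.61] rows 2 each [ 0.06 -0.01  3.8 ] jawdir 73.2 tilt 0.01 w 0.674 F [ 0.1 -0.4 -1.9]
```

View pics/w8.png

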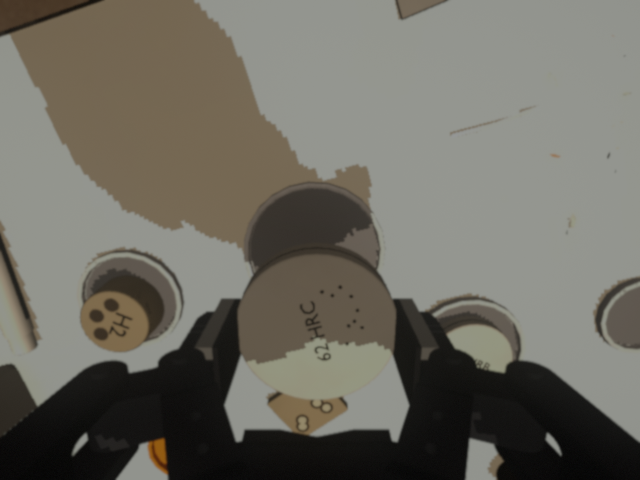

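```bash
python3 - <<'E'
from h import *
s=ctrl.get_state(); C=cam('wrist',s)
X=cast(C,[(238,323),(396,323),(317,247),(317,400)],93); print(X.round(1), 'mid',((X[2]+X[3])/2).round(1),((X[0]+X[1])/2).round(1)); go(434,38,12)
Y=cast(C,[(244,243),(382,243),(314,182)],6);print(Y.round(1))
E
```

```text
[[424.   12.   93. ]
 [440.5  66.7  93. ]
 [404.7  47.7  93. ]
 [463.8  29.9  93. ]] mid [434.2  38.8  93. ] [432.3  39.4  93. ]
t 17.6 pos [435.1  37.9  88.1] tooldelta cm [ 0.11 -0.02  7.61] rows 2 each [ 0.06 -0.01  3.8 ] jawdir 73.2 tilt 0.01 w 0.674 F [ 0.1 -0.4 -1.9]
[[416.4   0.8   6. ]
 [439.1  76.1   6. ]
 [394.7  49.    6. ]]
```

```bash
python3 -m handwheel '[[0,-0.1,2,0],[0,0,2.5,0],[0,0,2,0],[0,0,0.8,0],[0,0,0.2,0],[0,0,0,0],[0,0,0,0],[0,0,0,0]]' ; python3 -m handwheel '[[0,0,0,0],[0,0,0,0],[0,0,0,0],[0,0,0,0],[0,0,0,0],[0,0,0,0]]' 30; python3 -m handwheel '[[0,0,-1,0],[0,0,-2,0],[0,0,-3.5,0],[0,0,-3.5,0],[0,0,0,0],[0,0,0,0],[0,0,0,0]]'; python3 look.py w9 disc_large 17 629 126 130
```

```text
time_s: 18.45
eef_pos: [434.9, 37.2, 14.1]
orientation: [0.146, 0.989, 0.0, 0.001]
contact_force: [1.1, -0.3, -1.6]
grip_width: 0.667
time_s: 19.05
eef_pos: [434.2, 37.0, 13.3]
orientation: [0.146, 0.989, -0.0, -0.0]
contact_force: [-0.5, -0.6, 0.4]
grip_width: 0.882
time_s: 19.75
eef_pos: [433.5, 37.0, 112.8]
orientation: [0.146, 0.989, -0.0, -0.001]
contact_force: [-0.1, -0.0, -0.5]
grip_width: 0.879
disc_large 0.82 circle [434.   37.7  30.3] depth med [433.3  38.   16.2] z95 17.3
disc_large 0.31 circle [635.  128.9  12.2] depth med [623.9 125.7  26.4] z95 33.2
t 19.9 pos [433.3  36.9 112.3] tooldelta cm [-16.16  14.18  -1.82] rows 6 each [-2.69  2.36 -0.3 ] jawdir 73.2 tilt 0.14 w 0.882 F [-0.1  0.5  0.1]
```

View pics/w9.png

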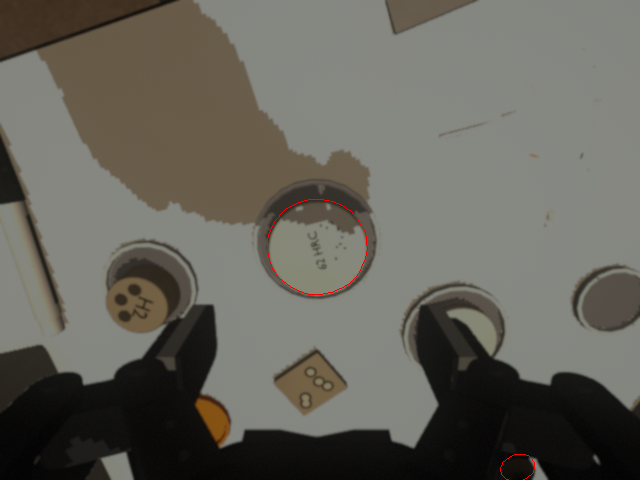

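disc_large lies flat in seat_60 at (317,247), with its top at 17.3 mm. The anvil is next.

```bash
python3 -m handwheel '[[-2.69,2.36,0,0],[-2.69,2.36,0,0],[-2.69,2.36,0,0],[-2.69,2.36,0,0],[-2.69,2.36,0,0],[-2.69,2.36,0,0],[0,0,0,0],[0,0,0,0],[0,0,0,0],[0,0,0,0]]' 85;  python3 look.py w10 spot_anvil 36 629 126 12; python3 - <<'E'
from h import *
s=ctrl.get_state();d=np.load('wrist.npz')['d'];C=cam('wrist',s);X=deproj(C,d,np.ones_like(d,bool))
X=X[(np.hypot(X[:,0]-629,X[:,1]-126)<30)&(X[:,2]>4)&(X[:,2]<45)]
for z in range(4,40,4):
    q=X[(X[:,2]>=z)&(X[:,2]<z+4)]
    if len(q)>5: print(z,len(q),np.percentile(q[:,:2],[2,98],axis=0).round(1).tolist())
E
```

```text
time_s: 20.85
eef_pos: [628.5, 125.2, 112.9]
orientation: [0.146, 0.989, -0.0, -0.001]
contact_force: [-0.1, -0.4, 0.6]
grip_width: 0.67
spot_anvil 0.69 circle [625.5 126.8  13.9] depth med [627.3 126.1  26.5] z95 35.6
spot_anvil 0.64 circle [317314.2 -95520.1 330940.4] depth med [464.4  33.9  13.6] z95 17.2
t 20.9 pos [629.  125.5 113.4] tooldelta cm [1.000e-02 5.000e-02 1.014e+01] rows 3 each [0.   0.02 3.38] jawdir 73.2 tilt 0.02 w 0.669 F [-0.   0.1  0.5]
4 63 [[618.8, 114.7], [629.6, 138.4]]
8 67 [[618.8, 115.0], [629.4, 138.3]]
12 67 [[618.8, 115.3], [630.5, 138.4]]
16 71 [[618.9, 115.6], [629.9, 138.4]]
20 139 [[619.0, 112.3], [645.1, 138.4]]
24 663 [[619.8, 113.1], [644.4, 137.5]]
28 408 [[623.2, 116.2], [641.0, 134.2]]
32 265 [[626.5, 119.8], [637.6, 131.0]]
36 104 [[627.0, 120.0], [637.5, 130.3]]
```

View pics/w10.png

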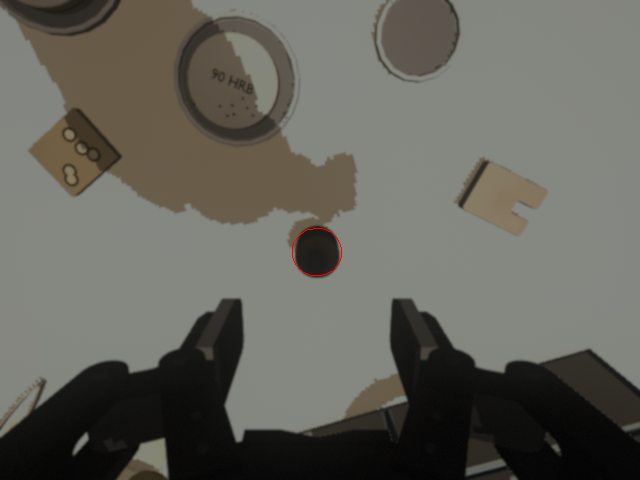

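```bash
python3 -m handwheel '[[-0.29,0.07,3,0],[0,0,3,0],[0,0,2.5,0],[0,0,1.1,0],[0,0,0.45,0],[0,0,0,0],[0,0,0,0]]' ; python3 -m handwheel '[[0,0,0,0],[0,0,0,0],[0,0,0,0],[0,0,0,0],[0,0,0,0],[0,0,0,0],[0,0,0,0]]' 255 40;  python3 -m handwheel '[[0,0,-1,0],[0,0,-2,0],[0,0,-3,0],[0,0,-2,0],[0,0,0,0],[0,0,0,0]]'; python3 -c "
from h import *
go(527.9,215,90)"
```

```text
time_s: 21.65
eef_pos: [633.5, 126.0, 14.2]
orientation: [0.146, 0.989, 0.0, 0.001]
contact_force: [0.7, -0.2, 0.8]
grip_width: 0.669
time_s: 22.35
eef_pos: [633.2, 126.0, 13.9]
orientation: [0.146, 0.989, 0.0, 0.001]
contact_force: [-1.7, 0.6, 7.2]
grip_width: 0.296
time_s: 22.95
eef_pos: [632.4, 125.8, 93.1]
orientation: [0.146, 0.989, 0.0, 0.0]
contact_force: [-0.2, 0.2, -1.4]
grip_width: 0.293
t 22.9 pos [632.4 125.8  93.1] tooldelta cm [12.58  5.52  0.3 ] rows 4 each [3.15 1.38 0.08] jawdir 73.2 tilt 0.03 w 0.293 F [-0.2  0.2 -1.4]
```

```bash
python3 -m handwheel '[[3.15,1.38,0,0],[3.15,1.38,0,0],[3.15,1.38,0,0],[3.15,1.38,0,0],[0,0,0,0],[0,0,0,0],[0,0,0,0],[0,0,0,0]]';  python3 look.py w11 seat_27 2 527.9 215 16
```

```text
time_s: 23.75
eef_pos: [528.6, 213.8, 92.4]
orientation: [0.147, 0.989, -0.0, 0.0]
contact_force: [0.6, 0.5, -1.4]
grip_width: 0.296
seat_27 0.77 circle [529.2 214.9  23.5] depth med [527.7 216.4   1.7] z95 5.6
seat_27 0.58 circle [524.2 108.8  36.4] depth med [513.1 120.4   2.3] z95 5.8
t 23.9 pos [528.5 214.1  92.5] tooldelta cm [0.08 0.08 7.65] rows 2 each [0.04 0.04 3.83] jawdir 73.1 tilt 0.03 w 0.296 F [ 0.1  0.4 -1.9]
```

View pics/w11.png

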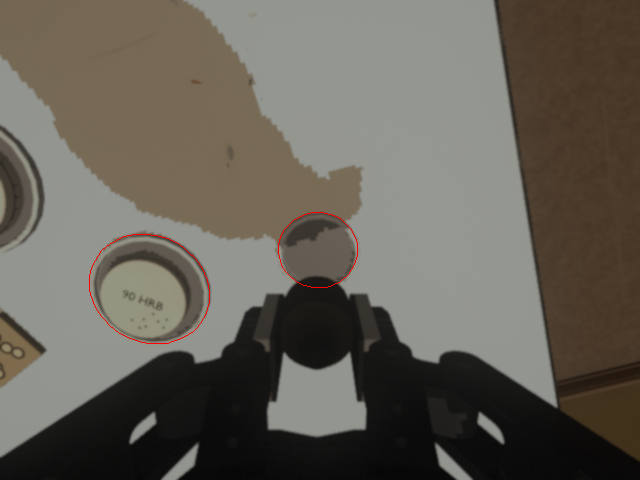

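```bash
python3 -m handwheel '[[0,0.13,2,0],[0,0,2.5,0],[0,0,2,0],[0,0,0.8,0],[0,0,0.25,0],[0,0,0,0],[0,0,0,0],[0,0,0,0]]' ; python3 -m handwheel '[[0,0,0,0],[0,0,0,0],[0,0,0,0],[0,0,0,0],[0,0,0,0],[0,0,0,0]]' 115; python3 -m handwheel '[[0,0,-1,0],[0,0,-2,0],[0,0,-3.5,0],[0,0,-3.5,0],[0,0,0,0],[0,0,0,0],[0,0,0,0]]'; python3 look.py w12 spot_anvil 24 529 300 200;python3 - <<'E'
from h import *
s=ctrl.get_state();d=np.load('wrist.npz')['d'];C=cam('wrist',s);X=deproj(C,d,np.ones_like(d,bool))
X=X[(np.hypot(X[:,0]-529,X[:,1]-215)<22)&(X[:,2]>9)&(X[:,2]<45)]
for z in range(22,42,4):
    q=X[(X[:,2]>=z)&(X[:,2]<z+4)]
    if len(q)>5: print(z,len(q),np.percentile(q[:,:2],[2,98],axis=0).round(1).tolist())
E
```

```text
time_s: 24.65
eef_pos: [529.0, 216.6, 18.3]
orientation: [0.146, 0.989, 0.001, 0.001]
contact_force: [-0.4, -0.4, -1.3]
grip_width: 0.292
time_s: 25.25
eef_pos: [528.3, 216.3, 17.3]
orientation: [0.146, 0.989, -0.0, 0.0]
contact_force: [0.1, -0.7, 0.3]
grip_width: 0.55
time_s: 25.95
eef_pos: [527.5, 216.1, 116.8]
orientation: [0.146, 0.989, -0.0, -0.001]
contact_force: [-0.2, -0.7, 0.6]
grip_width: 0.552
spot_anvil 0.82 circle [526.  217.6  14.9] depth med [523.8 218.4  28.3] z95 37.5
t 26.1 pos [527.4 216.  116.2] tooldelta cm [ 2.29  8.08 -8.39] rows 3 each [ 0.76  2.69 -2.8 ] jawdir 73.2 tilt 0.13 w 0.547 F [0.4 0.9 0. ]
22 292 [[514.5, 204.0], [540.5, 230.2]]
26 621 [[516.0, 205.4], [539.0, 228.4]]
30 295 [[519.7, 209.0], [535.9, 225.3]]
34 343 [[522.2, 211.8], [533.2, 222.4]]
```

View pics/w12.png

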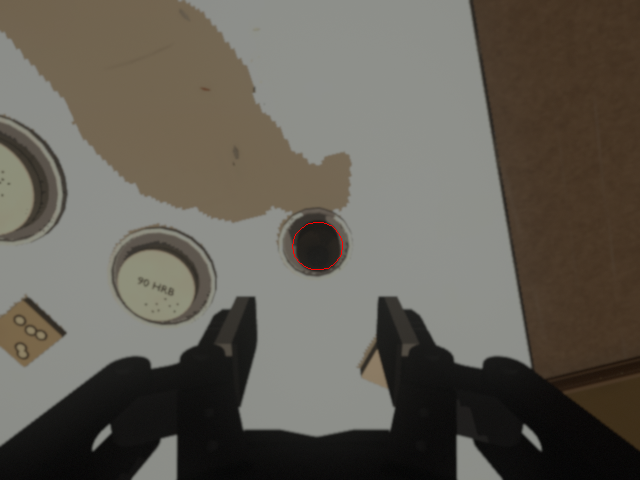

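```bash
python3 -m handwheel '[[0,0,-3,0],[2.95,2.18,-0.6,0],[2.95,2.18,-0.6,0],[2.95,2.18,-0.6,0],[2.95,2.18,-0.6,0],[2.95,2.18,-0.6,0],[2.95,2.18,-0.6,0],[2.95,2.18,-0.6,0],[2.95,2.18,-0.6,0],[2.95,2.18,-0.6,0],[0,0,0,0],[0,0,0,0]]'; python3 -m handwheel '[[0,0,0,0],[0,0,0,0],[0,0,0,0]]'; python3 - <<'E'
from h import *
C=cam('top'); img,d=ctrl.get_image('top'); ax=deproj(C,d,np.ones_like(d,bool))
S=dict(disc_large=(434,38,15),disc_small=(521.4,109.6,12),standard=(430.9,-77.2,22),spot_anvil=(527.9,215,36))
for n,(x,y,h) in S.items():
    w=ax[np.hypot(ax[:,0]-x,ax[:,1]-y)<42]; t=w[(w[:,2]>max(8,h*.7))]; print(n,'off',(t[:,:2].min(0)/2+t[:,:2].max(0)/2-[x,y]).round(1),'top z',np.median(t[:,2]).round(1),'expect',h+2)
a=cv2.cvtColor(np.load('top0.npz')['i'],6);b=cv2.cvtColor(img,6)
for n,(u,v) in dict(slot=(234,199),plain=(375,251)).items():
    print(n,'shift px',cv2.phaseCorrelate(np.float32(a[v-18:v+18,u-18:u+18]),np.float32(b[v-18:v+18,u-18:u+18])))
cv2.imwrite('pics/top_end.png',cv2.resize(img[140:380,170:490],None,fx=2.4,fy=2.4))
E
```

```text
time_s: 27.25
eef_pos: [329.7, 481.0, 200.2]
orientation: [0.145, 0.989, -0.001, -0.0]
contact_force: [0.7, -1.0, -0.3]
grip_width: 0.551
time_s: 27.55
eef_pos: [331.6, 479.8, 201.0]
orientation: [0.147, 0.989, -0.0, 0.0]
contact_force: [0.2, -0.5, 0.3]
grip_width: 0.548
disc_large off [-2.8 -0.2] top z 17.6 expect 17
disc_small off [0.6 1. ] top z 14.8 expect 14
standard off [ 3.3 -0.6] top z 24.7 expect 24
spot_anvil off [-1.3  2.6] top z 31.3 expect 38
slot shift px ((-0.06183717833005886, -0.005658889388463706), 1.0394719099556957)
plain shift px ((-0.15528932277883456, -0.03430413912922603), 0.940698880472301)
```

View pics/top_end.png

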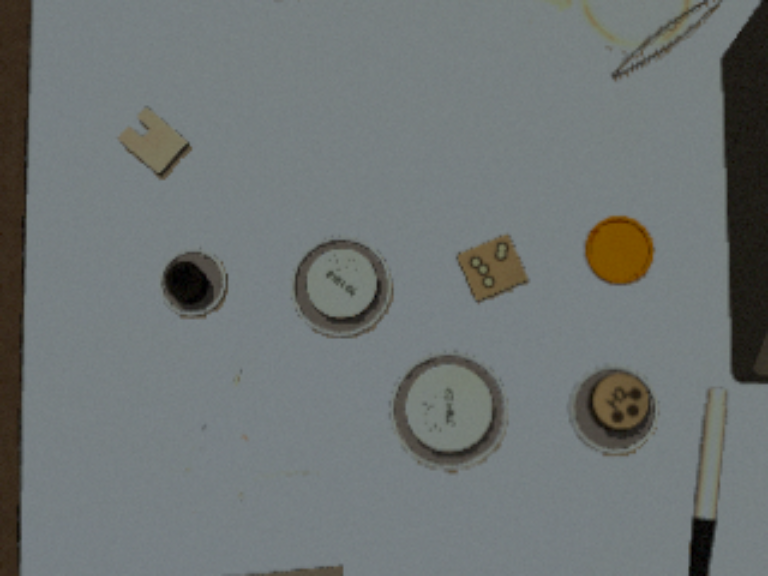

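The end picture shows all four pieces inside their seats and both coupons unmoved. The anvil's 31 mm median includes its taper; the wrist view put its top at 37.5 mm, against 38 expected. I'm handing in.

```bash
python3 -c "
from rig import ctrl
print(ctrl.hand_in())"
```

```text
the job is handed in; nothing more can be done
None
```

I put all four round pieces into their own seats: standard in seat_40, disc_small in seat_50, disc_large in seat_60 and spot_anvil in seat_27. I then backed the arm clear and handed the job in at about 28 s. `hand_in()` reports no verdict, so the result rests on my own checks.

| Piece | Offset from seat centre, top camera (limit 11 mm) | Height of top, wrist camera | Expected top |
|---|---|---|---|
| disc_large | 2.8 mm | 17.3 mm | 17 mm |
| disc_small | 1.2 mm | 14.3 mm | 14 mm |
| standard | 3.4 mm | 24.2 mm | 24 mm |
| spot_anvil | 2.9 mm | 37.5 mm | 38 mm |

Both coupons shifted less than 0.2 pixel (about 0.3 mm) in the top picture.

**Disagreements:**
- The top camera's median height for the anvil was 31.3 mm, not 38 mm. That median takes in the taper; the wrist view gave the right height and showed it upright.
- The top and wrist cameras differed by 1–3 mm throughout, about what their calibration allows.

**Refused call:** the handwheel rejected my first move because its rows had three numbers instead of four. Nothing moved.

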